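# Lock the green gas coupler on the microscope incubator manifold

## Robot

A 6-joint arm with a two-finger parallel gripper is mounted at the origin on the work surface. World frame = base frame: x ahead of the robot, y to its left, z up, the work surface at z = 0. Lengths are in mm, angles in rad, forces in N, time in s.
With the tool pointing down it reaches from about 400 to 925 mm from the base axis. Payload 3.4 kg.
Tool frame: the origin (TCP) lies midway between the tips of the shut fingers; the grasp point (between the pads) lies 19 mm behind it; z points along the fingers, y is the line along which they close (so a half turn about z gives the same grasp; the last joint's range is limited). The gripper opens to 85 mm and grips with 20 to 120 N. Pads are 22 mm wide; open, the fingers measure 114 mm over their backs; the gripper's body (76 mm by 85 mm) begins 54 mm behind the grasp point. The pads swing forward as they close: fully open they stand 13 mm farther back than shut.
Start: joints at [1.091, 0.307, 1.506, -0, 1.328, -0.073], TCP at [227.007, 528.298, 231.305] pointing down, gripper open.
Joint ranges: [-3.12, 3.12], [-1.05, 2.28], [0.14, 2.33], [-1.42, 4.57], [0.1, 2.73], [-2.68, 2.68]. Speed limits (rad/s): [2.57, 2.57, 3.14, 3.14, 3.14, 3.14].

## Interface

Orientations are given as a unit quaternion [x, y, z, w].
In Python, from plant import arm gives the robot as it stands.
- The arm moves only by the tool play_rows, never from a script. Its argument "steps" is a list that holds one entry, the list of rows, each a list of 5 numbers: the shift along the tool's x, y, z in m, then the turn about the tool's z in rad, then the closure, from 0 (fully open) to 1 (shut). In form: [[[x, y, z, yaw, jaw], ...]]. A call has 1 to 5 rows; each row shifts and turns the commanded pose from where the row before left it, along the tool's axes as they then stand; what a row does not reach is not made up. A row lasts 1/12 s, in which the tool goes at most 41.7 mm and 7.16 degrees, less where a joint would pass 70% of its speed; a pose out of reach is approached as far as the arm can. A call with a gripper value outside its range is refused whole. The fingers move at their own pace and stop on an object; "squeeze" is the grip in N (left out, the last holds). Time passes only in rows, so rows that do not move let the fingers close. It gives the time, the measured TCP pose, the force, the opening and the grip force at its end, in the units of the state.
- arm.observe(): the state, without advancing time (a new reading comes with each control period).
- arm.snapshot(name): name is "side" or "top" or "wrist"; returns (picture, depth): 400x640x3 uint8, blue, green, red; 400x640 float32, mm along the optical axis (not along the pixel's ray), 0 where there is no reading.
- arm.camera_params(name): a dict with "mtx" (3x3 intrinsics, pixels), "D" ([k1, k2, p1, p2, k3] as OpenCV has them; the pictures are not rectified), "R" (3x3) and "t" (3): a world point X has camera coordinates R X + t. Camera axes: x right, y down, z forward; pixel columns grow to the right and rows downward; lengths in mm; the calibration is good to about 2 mm. A picture is of the moment at which its call begins: read the wrist's pose just before it. camera_params takes no time and is no camera call; for the wrist camera it gives the pose at the moment of the call.
- arm.job_done(): hands the job in; it is judged then, once.
The state is a dict: "time_s": time; "q": joint angles; "qd": joint speeds; "joint_torque": joint torques, N m; "ee_pos": TCP position; "tool_rot": TCP orientation; "contact_force": force on the tool from outside, world axes, zero at the start; "moment": the same for the moment, N m; "grip_width": opening from 0.0 (shut) to 1.0 (fully open); "grasp_force": force on a finger pad.
Only numpy, scipy, OpenCV 4.12 (cv2) and the standard library are available. Lean on these libraries where they do the work, as an engineer would, in place of code of your own. Each camera call takes 0.05 s, during which the arm holds its last target. There are 200 camera calls.

## Task

The filter plug in the green coupler of the gas manifold is pushed in but not yet locked. Pull the green spring collar straight up, turn it clockwise (seen from above) past the dark middle post to the locked side by the red post, and let it spring fully home there, then let go. Do not touch the blue and yellow couplers.

Things in the scene. Friction and masses are not known exactly. Their poses are not given: they have to be found in the camera images.
- green_grip (a point): Point on the axis of the green spring collar (upright knurled cylinder, diameter 44 mm) at the height to grip, 14 mm below its top, 100 mm above the table when down. It moves and turns with the collar: z up, x towards the white pin at its foot. Grip from any side. Collar underside 38 mm below, with a rim 51 mm wide, 8 mm high. A fixed white plug, diameter 28 mm, ends 28 mm above the point.
- green_lift (a joint): Height of the green collar above home: 0 fully down, end stop at 0.03 m. A spring pushes it down with 4 N at home and 9 N at 0.02 m, plus its weight (about 0.12 kg). Its white pin hangs between posts 18 mm high on the fixed base and clears the dark middle post from about 0.015 m up; 0.022 m is a good height to turn at.
- green_turn (a joint): Turn of the green collar in rad about the vertical, growing clockwise seen from above. Near 0: pin by the white post, released (stop at 0). Near 1.2: pin by the red post, locked (stop at 1.4). When down, the dark post between blocks it; when lifted it turns freely (0.03 N m) and stays where left. The pin drops into the locked slot anywhere from 0.95 to 1.4.
- manifold: Fixed aluminium bar 84 x 460 x 30 mm, long along its y axis, origin at the centre of its underside on the table, z up. On it stand three couplers alike but for colour, in any order, with axes at y = -150, 0 and 150 mm.
- blue_coupler: Blue coupler, same size and build as the green one, already locked; not to be touched. Origin on its axis at the underside of its base, on top of the bar; z up. Collar top 84 mm, plug top 98 mm above the origin; base diameter 76 mm.
- yellow_coupler: Yellow coupler, same size and build as the green one, released and to stay so; not to be touched. Origin on its axis at the underside of its base, on top of the bar; z up. Collar top 84 mm, plug top 98 mm above the origin; base diameter 76 mm.

How it is judged:
By the outcome, as a careful person would: the job done as asked, in the order asked, and still so for the second after the job is handed in, with the robot touching nothing.
It also fails if it takes over 35 s, if anything falls off the work surface, if the arm or the gripper's body presses on something with over 40 N, if the wrist force passes 120 N, or if a joint passes its speed limit or range.

## Working session

There is one attempt and no reset: what is moved stays moved. The work goes in short steps, Python scripts to look and compute and a tool call to move; the robot and the scene stay as the last step left them, time stands still between calls to the robot, and variables do not carry over. Pictures are saved under pics/ and viewed, at most 10 in all, crops included, and the job is handed in when it is done.

Besides the shell and the picture viewer there is one more tool, called after "Emit:" by a JSON object that holds its "fn" and its "kwargs", one argument or row to a line. play_rows: Moves the arm, as the interface text tells. Its arguments: {"type":"object","properties":{"steps":{"type":"array","items":{"type":"array","items":{"type":"array","items":{"type":"number"}}}},"squeeze":{"type":"number"}},"required":["steps"]}

```bash
mkdir -p pics
cat > h.py <<'E'
import numpy as np, cv2
from plant import arm
def cloud(name):
    p=arm.camera_params(name); im,d=arm.snapshot(name)
    v,u=np.mgrid[0:400,0:640]
    n=cv2.undistortPoints(np.stack([u,v],-1).reshape(-1,1,2).astype(np.float64),np.array(p["mtx"]),np.array(p["D"])).reshape(400,640,2)
    c=np.dstack([n*d[...,None],d]); R=np.array(p["R"]);t=np.array(p["t"])
    return im,d,(c-t)@R
E
python3 - <<'E'
from h import *
im,d,W=cloud("top"); im2,d2,W2=cloud("side")
cv2.imwrite("pics/top.png",im);cv2.imwrite("pics/side.png",im2)
for n,i,w,dd in(("top",im,W,d),("side",im2,W2,d2)):
    hsv=cv2.cvtColor(i,cv2.COLOR_BGR2HSV)
    for c,lo,hi in(("green",40,85),("blue",95,130),("yellow",20,35)):
        m=(hsv[...,0]>=lo)&(hsv[...,0]<=hi)&(hsv[...,1]>90)&(hsv[...,2]>40)&(dd>0)&(w[...,2]>50)&(w[...,2]<150)
        P=w[m]; 
        if len(P): 
            q=P[P[:,2]>np.percentile(P[:,2],90)-8] ; print(n,c,len(P),np.median(P,0).round(),q[:,:2].min(0).round(),q[:,:2].max(0).round(),P[:,2].max().round(), np.argwhere(m).mean(0).round())
print(arm.observe())
E
```

```text
top green 554 [551. 203. 116.] [450. 193.] [575. 485.] 136.0 [214. 186.]
top blue 401 [543.  48. 114.] [536.  37.] [556.  58.] 133.0 [208. 341.]
top yellow 794 [ 529. -114.   69.] [ 511. -118.] [554. -77.] 132.0 [216. 475.]
side green 523 [560. 178.  93.] [452. 173.] [585. 470.] 129.0 [153. 294.]
side blue 700 [545.  29.  90.] [529.  24.] [568.  61.] 128.0 [194. 312.]
side yellow 1266 [ 529. -119.   92.] [ 512. -125.] [554. -84.] 129.0 [247. 331.]
{'time_s': 0.1, 'q': array([ 1.09147720e+00,  3.07496525e-01,  1.50752816e+00,  3.30460390e-06,
        1.32841430e+00, -7.34698701e-02]), 'qd': array([ 7.90420540e-05, -1.12063130e-03, -3.64682408e-03,  4.26804519e-04,
       -2.51017316e-03,  1.38059633e-04]), 'joint_torque': array([ 6.62594030e-04, -4.58530748e+01, -2.52607298e+01, -2.42053839e-04,
        5.42251859e-03,  1.83851995e-06]), 'ee_pos': array([226.72703287, 527.73477227, 230.47961993]), 'tool_rot': array([ 2.01535112e-01,  9.79480855e-01, -8.87689656e-04, -2.53464265e-04]), 'contact_force': array([-0.07167909,  0.59195119,  0.44672615]), 'moment': array([0.0202235 , 0.06455589, 0.00509102]), 'grasp_force': 0.0, 'grip_width': 1.0019006296799124}
```

View pics/top.png

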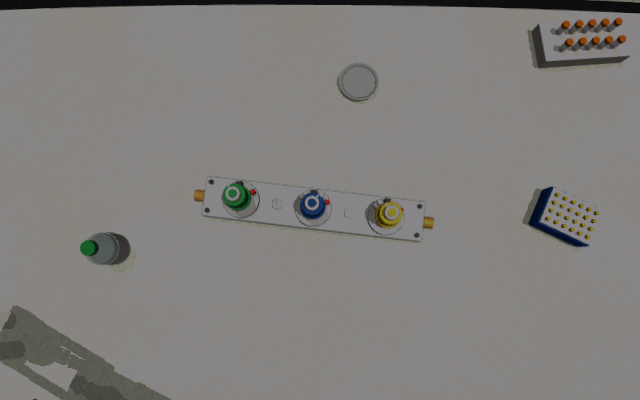

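View pics/side.png

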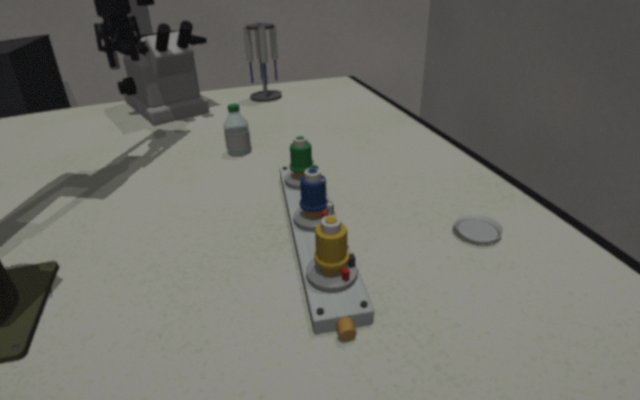

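The top view shows green at about (238,197), blue (312,205) and yellow (388,213). The dark post is at (238,183) and the red post at (253,191), on the far side of the bar. In the side view, green is at (301,155), farthest from the camera. Next I'll get the green axis and plan the approach.

```bash
cat > m.py <<'E'
from h import *
def centre(name,seed,save=None):
    im,d,W=cloud(name)
    if save: cv2.imwrite(save,im)
    hsv=cv2.cvtColor(im,cv2.COLOR_BGR2HSV)
    near=(d>0)&(np.hypot(W[...,0]-seed[0],W[...,1]-seed[1])<45)
    g=near&(hsv[...,0]>40)&(hsv[...,0]<85)&(hsv[...,1]>90)
    for n,m in(("collar top",g&(abs(W[...,2]-114)<5)),("plug",near&(W[...,2]>122))):
        P=W[m]
        if len(P)<5: continue
        c,r=cv2.minEnclosingCircle(P[:,:2].astype(np.float32).reshape(-1,1,2))
        print(n,len(P),np.round(c,1),round(r,1),P.mean(0).round(1),np.argwhere(m).mean(0).round())
    return im,d,W
E
python3 - <<'E'
from m import *
im,d,W=centre("top",(555,195))
m=(d>0)&(abs(W[...,2]-30)<5)&(W[...,0]>430)&(W[...,0]<650)&(abs(W[...,1])<350)
print(cv2.minAreaRect(W[m][:,:2].astype(np.float32).reshape(-1,1,2)))
from scipy.spatial.transform import Rotation as R
s=arm.observe();M=R.from_quat(s["tool_rot"]).as_matrix();print(M.round(3))
E
```

```text
collar top 205 [565.3 199.8] 22.1 [562.8 196.3 114.6] [196. 235.]
plug 178 [565.5 200. ] 14.0 [565.2 199.5 129.1] [194. 232.]
((548.9969482421875, 51.13154602050781), (501.2935485839844, 84.61064910888672), 83.58406829833984)
[[-0.919  0.395 -0.001]
 [ 0.395  0.919 -0.001]
 [ 0.    -0.002 -1.   ]]
```

Emit:
{"fn": "play_rows", "kwargs": {
  "steps": [
    [[-0.036,-0.014,0,0,0],[-0.036,-0.014,0,0,0],[-0.036,-0.014,0,0,0],[-0.036,-0.014,0,0,0],[-0.036,-0.014,0,0,0]]
  ]
}}

```text
time_s: 0.57
ee_pos: [365.4, 391.5, 231.1]
tool_rot: [0.201, 0.98, -0.0, -0.0]
contact_force: [0.3, 1.1, -0.5]
grip_width: 1.0
grasp_force: 0.0
```

Emit:
{"fn": "play_rows", "kwargs": {
  "steps": [
    [[-0.036,-0.014,0,0,0],[-0.036,-0.014,0,0,0],[-0.036,-0.014,0,0,0],[-0.036,-0.014,0,0,0],[-0.036,-0.014,0,0,0]]
  ]
}}

```text
time_s: 0.98
ee_pos: [503.4, 255.9, 231.1]
tool_rot: [0.202, 0.979, -0.0, -0.0]
contact_force: [0.4, 0.7, -0.9]
grip_width: 1.001
grasp_force: 0.0
```

Emit:
{"fn": "play_rows", "kwargs": {
  "steps": [
    [[-0.03,-0.01,0,0,0],[0,0,0,0,0],[0,0,0,0,0]]
  ]
}}

```text
time_s: 1.23
ee_pos: [527.2, 235.1, 230.7]
tool_rot: [0.203, 0.979, -0.0, -0.0]
contact_force: [0.1, 0.1, 0.9]
grip_width: 0.997
grasp_force: 0.0
```

```bash
cat > rel.py <<'E'
from m import *
from scipy.spatial.transform import Rotation as R
def rel(t):
    s=arm.observe();M=R.from_quat(s["tool_rot"]).as_matrix()
    print("t",s["time_s"],"tcp",s["ee_pos"].round(1),"move tool mm",(M.T@(np.array(t)-s["ee_pos"])).round(1),"zdir",M[:,2].round(3),"q6",s["q"][5].round(2),"F",s["contact_force"].round(1),"M",s["moment"].round(2),"grip",s["grasp_force"],round(s["grip_width"],3))
E
python3 - <<'E'
from rel import *
rel((565.5,200,81)); centre("wrist",(565,200),"pics/w1.png")
E
```

```text
t 1.2333 tcp [527.2 235.1 230.7] move tool mm [-49.2 -16.8 149.7] zdir [-0.001 -0.    -1.   ] q6 -0.82 F [0.1 0.1 0.9] M [ 0.02  0.08 -0.03] grip 0.0 0.997
collar top 896 [567.  197.9] 21.4 [559.4 201.6 114. ] [245. 302.]
plug 983 [567.9 197. ] 14.1 [566.4 198.1 128.6] [262. 300.]
```

View pics/w1.png

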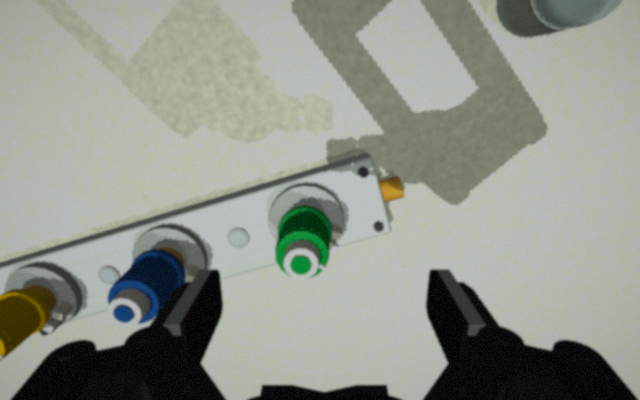

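Emit:
{"fn": "play_rows", "kwargs": {
  "steps": [
    [[-0.025,-0.009,0.02,0,0],[-0.025,-0.009,0.02,0,0],[0,0,0.02,0,0],[0,0,0,0,0],[0,0,0,0,0]]
  ]
}}

```text
time_s: 1.7
ee_pos: [562.7, 201.0, 170.2]
tool_rot: [0.201, 0.98, -0.001, -0.002]
contact_force: [0.3, 1.3, 0.8]
grip_width: 0.999
grasp_force: 0.0
```

Run:
```python
from rel import *
rel((566.5,199,81)); centre("wrist",(566,199),"pics/w2.png")
```

```text
t 1.7 tcp [562.7 201.  170.2] move tool mm [-4.6 -0.2 89.2] zdir [-0.004 -0.001 -1.   ] q6 -0.89 F [0.3 1.3 0.8] M [ 0.04 -0.02  0.01] grip 0.0 0.999
collar top 1642 [567.8 197.6] 22.2 [560.  200.6 114.1] [220. 322.]
plug 12908 [563.5 200.2] 44.6 [555.3 202.4 217.8] [344. 319.]
```

The first wrist picture has the green plug top at (302,263), between the fingers. Two estimates agree to about 2 mm, so I'll descend and close.

Emit:
{"fn": "play_rows", "kwargs": {
  "steps": [
    [[-0.005,0,0.02,0,0],[0,0,0.02,0,0],[0,0,0.02,0,0],[0,0,0.02,0,0],[0,0,0.009,0,0]]
  ]
}}

```text
time_s: 2.17
ee_pos: [568.3, 199.4, 81.9]
tool_rot: [0.201, 0.98, -0.0, -0.0]
contact_force: [0.4, 0.2, 0.2]
grip_width: 0.999
grasp_force: 0.0
```

Emit:
{"fn": "play_rows", "kwargs": {
  "steps": [
    [[0,0,0,0,0.2],[0,0,0,0,0.3],[0,0,0,0,0.35],[0,0,0,0,0.4],[0,0,0,0,0.43]]
  ],
  "squeeze": 20
}}

```text
time_s: 2.58
ee_pos: [570.5, 198.6, 83.7]
tool_rot: [0.201, 0.979, 0.001, 0.001]
contact_force: [0.2, -0.1, 0.2]
grip_width: 0.568
grasp_force: 0.0
```

Run:
```python
from rel import *
rel((566.8,198.7,81)); centre("wrist",(566,199),"pics/w3.png"); cv2.imwrite("pics/s3.png",cv2.resize(arm.snapshot("side")[0][110:230,230:390],(800,600)))
```

```text
t 2.5833 tcp [570.5 198.6  83.7] move tool mm [ 3.4 -1.4  2.7] zdir [ 0.003  0.001 -1.   ] q6 -0.9 F [ 0.2 -0.1  0.2] M [-0.03 -0.    0.01] grip 0.0 0.568
collar top 4343 [564.2 201.2] 36.8 [558.4 201.1 113.9] [284. 318.]
plug 20697 [566. 199.] 45.0 [560.9 200.1 142.9] [350. 316.]
```

View pics/w3.png

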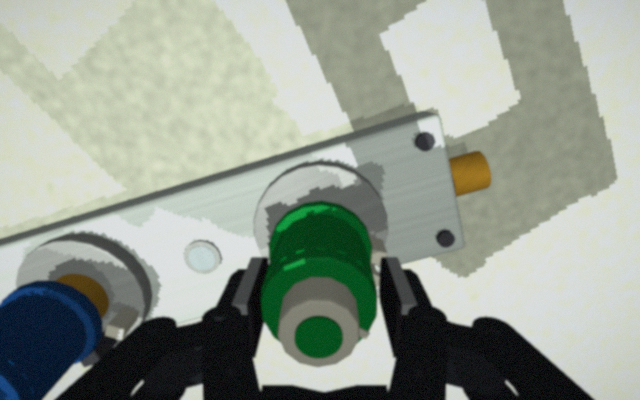

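The picture shows the collar between the pads, about 1.5 mm towards the left pad (collar centre column about 318, pads' midpoint about 324). I'll correct that and grip.

Emit:
{"fn": "play_rows", "kwargs": {
  "steps": [
    [[0.003,-0.0015,0.002,0,0.43],[0,0,0,0,0.5],[0,0,0,0,0.6],[0,0,0,0,0.6],[0,0,0,0,0.6]]
  ],
  "squeeze": 30
}}

```text
time_s: 3.1
ee_pos: [566.0, 198.4, 80.6]
tool_rot: [0.202, 0.979, 0.0, -0.0]
contact_force: [-2.3, 2.3, 3.6]
grip_width: 0.507
grasp_force: 30.4
```

Run:
```python
from rel import *
rel((566.8,198.7,81))
```

```text
t 3.1 tcp [566.  198.4  80.6] move tool mm [-0.6  0.6 -0.4] zdir [-0.     0.001 -1.   ] q6 -0.9 F [-2.3  2.3  3.6] M [ 0.36  0.26 -0.02] grip 30.368389785289764 0.507
```

Emit:
{"fn": "play_rows", "kwargs": {
  "steps": [
    [[0,0,0,0,0.7],[0,0,0,0,0.7],[0,0,-0.004,0,0.7],[0,0,-0.006,0,0.7],[0,0,-0.006,0,0.7]]
  ],
  "squeeze": 60
}}

```text
time_s: 3.52
ee_pos: [565.9, 198.4, 95.4]
tool_rot: [0.202, 0.979, 0.0, -0.001]
contact_force: [1.8, 5.0, -9.9]
grip_width: 0.495
grasp_force: 62.1
```

Emit:
{"fn": "play_rows", "kwargs": {
  "steps": [
    [[0,0,-0.006,0,0.7],[0,0,0,0,0.7],[0,0,0,0,0.7]]
  ]
}}

```text
time_s: 3.77
ee_pos: [565.9, 198.4, 102.1]
tool_rot: [0.202, 0.979, 0.0, -0.0]
contact_force: [2.0, 5.2, -11.1]
grip_width: 0.495
grasp_force: 62.4
```

Run:
```python
from rel import *
rel((566.8,198.7,103)); cv2.imwrite("pics/w4.png",arm.snapshot("wrist")[0]); cv2.imwrite("pics/s4.png",cv2.resize(arm.snapshot("side")[0][110:230,230:390],(800,600)))
```

```text
t 3.7667 tcp [565.9 198.4 102.1] move tool mm [-0.7  0.7 -0.9] zdir [-0.001  0.    -1.   ] q6 -0.9 F [  2.    5.2 -11.1] M [ 0.86 -0.27 -0.  ] grip 62.375056743621826 0.495
```

View pics/s4.png

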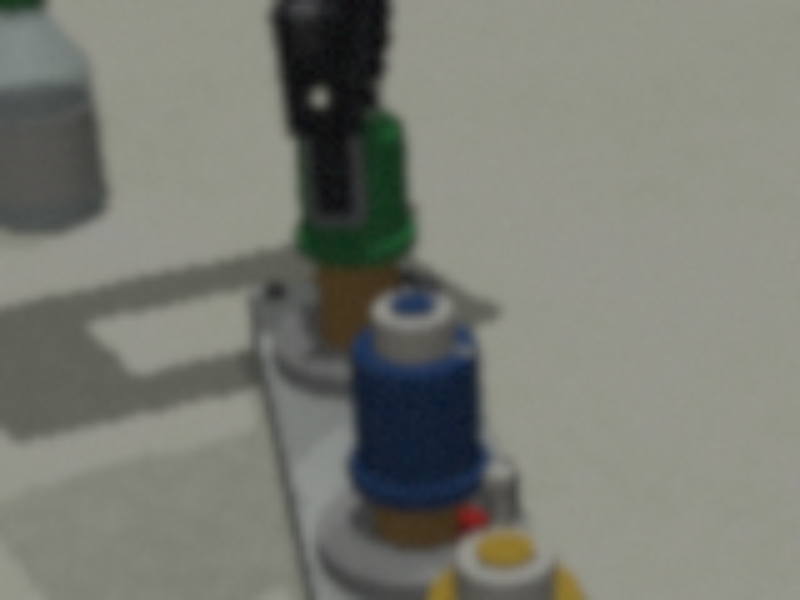

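The lift worked: the collar is about 21.5 mm up and the 11 N load matches the spring plus the weight. The side picture shows the brown stem exposed below the green rim at (360,300). Next is the clockwise turn.

Emit:
{"fn": "play_rows", "kwargs": {
  "steps": [
    [[0,0.0005,0,0.08,0.7],[0,0,0,0.11,0.7],[0,0,0,0.11,0.7],[0,0,0,0.11,0.7],[0,0,0,0.11,0.7]]
  ]
}}

```text
time_s: 4.28
ee_pos: [566.7, 199.3, 101.8]
tool_rot: [0.449, 0.894, 0.001, -0.0]
contact_force: [2.1, 6.3, -10.9]
grip_width: 0.501
grasp_force: 62.2
```

Emit:
{"fn": "play_rows", "kwargs": {
  "steps": [
    [[0,0,0,0.11,0.7],[0,0,0,0.11,0.7],[0,0,0,0.11,0.7],[0,0,0,0.11,0.7],[0,0,0,0.11,0.7]]
  ]
}}

```text
time_s: 4.7
ee_pos: [567.8, 199.8, 102.2]
tool_rot: [0.675, 0.738, 0.002, 0.0]
contact_force: [4.6, 6.6, -10.2]
grip_width: 0.496
grasp_force: 62.2
```

Emit:
{"fn": "play_rows", "kwargs": {
  "steps": [
    [[0,0,0,0.08,0.7],[0,0,0,0,0.7],[0,0,0,0,0.7]]
  ]
}}

```text
time_s: 4.95
ee_pos: [568.0, 199.8, 102.2]
tool_rot: [0.702, 0.712, 0.002, 0.0]
contact_force: [5.0, 7.5, -10.5]
grip_width: 0.498
grasp_force: 62.3
```

Run:
```python
from rel import *
rel((566.8,198.7,103)); cv2.imwrite("pics/w5.png",arm.snapshot("wrist")[0]); cv2.imwrite("pics/s5.png",cv2.resize(arm.snapshot("side")[0][110:230,230:390],(800,600)))
```

```text
t 4.95 tcp [568.  199.8 102.2] move tool mm [-1.  -1.2 -0.8] zdir [ 0.003  0.002 -1.   ] q6 0.25 F [  5.    7.5 -10.5] M [ 1.13 -0.62  0.  ] grip 62.25070416927338 0.498
```

View pics/w5.png

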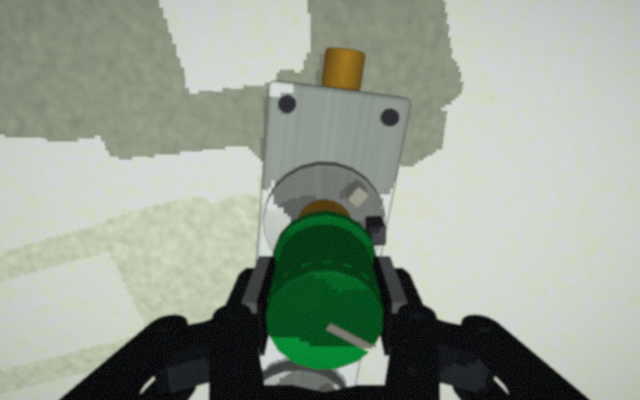

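View pics/s5.png

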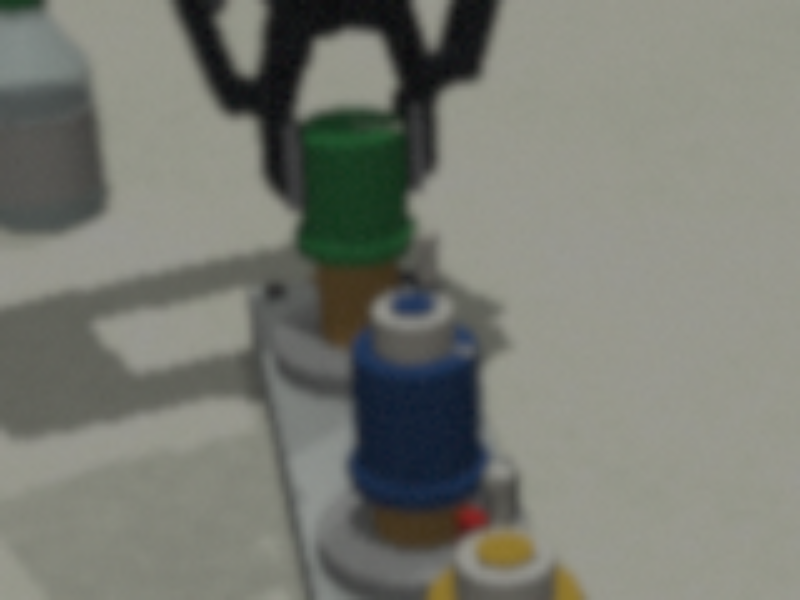

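The wrist picture shows the white index mark on the collar from (328,327) to (372,347), past the dark post at (375,228). The white post is behind at (357,197). There is no moment about z, so the collar isn't against a stop. I'll lower it under grip.

Emit:
{"fn": "play_rows", "kwargs": {
  "steps": [
    [[0,0,0.005,0,0.7],[0,0,0.005,0,0.7],[0,0,0,0,0.7]]
  ]
}}

```text
time_s: 5.3
ee_pos: [568.0, 199.7, 91.9]
tool_rot: [0.702, 0.712, 0.002, 0.0]
contact_force: [4.4, 6.8, -7.4]
grip_width: 0.496
grasp_force: 62.7
```

Emit:
{"fn": "play_rows", "kwargs": {
  "steps": [
    [[0,0,0.005,0,0.7],[0,0,0.005,0,0.7],[0,0,0.001,0,0.7],[0,0,0,0,0.7]]
  ]
}}

```text
time_s: 5.63
ee_pos: [568.0, 199.8, 81.7]
tool_rot: [0.702, 0.712, 0.002, 0.0]
contact_force: [3.4, 6.3, -6.0]
grip_width: 0.495
grasp_force: 63.0
```

Run:
```python
from rel import *
rel((566.8,198.7,81)); cv2.imwrite("pics/s6.png",cv2.resize(arm.snapshot("side")[0][110:230,230:390],(800,600)))
```

```text
t 5.6333 tcp [568.  199.8  81.7] move tool mm [-1.1 -1.2  0.7] zdir [ 0.003  0.002 -1.   ] q6 0.25 F [ 3.4  6.3 -6. ] M [ 1.06 -0.32 -0.02] grip 62.95915603637695 0.495
```

The collar came down unblocked (still spring-loaded at −6 N). I'll take it the last millimetre home and open.

Emit:
{"fn": "play_rows", "kwargs": {
  "steps": [
    [[0,0,0.001,0,0.7],[0,0,0,0,0.7],[0,0,0,0,0.5],[0,0,0,0,0.3],[0,0,0,0,0.1]]
  ],
  "squeeze": 30
}}

```text
time_s: 6.1
ee_pos: [566.6, 197.7, 81.2]
tool_rot: [0.702, 0.713, -0.0, 0.001]
contact_force: [-0.5, -1.1, 1.1]
grip_width: 0.768
grasp_force: 0.0
```

Emit:
{"fn": "play_rows", "kwargs": {
  "steps": [
    [[0,0,0,0,0],[0,0,0,0,0],[0,0,0,0,0],[0,0,0,0,0],[0,0,0,0,0]]
  ]
}}

```text
time_s: 6.52
ee_pos: [566.4, 198.4, 80.4]
tool_rot: [0.702, 0.712, -0.0, 0.0]
contact_force: [-0.2, -0.7, -0.9]
grip_width: 1.003
grasp_force: 0.0
```

Emit:
{"fn": "play_rows", "kwargs": {
  "steps": [
    [[0,0,-0.02,0,0],[0,0,-0.03,0,0],[0,0,-0.03,0,0],[0,0,-0.03,0,0],[0,0,-0.03,0,0]]
  ]
}}

```text
time_s: 6.93
ee_pos: [566.0, 198.4, 221.5]
tool_rot: [0.702, 0.712, -0.0, -0.0]
contact_force: [-0.2, 0.8, -0.2]
grip_width: 1.002
grasp_force: 0.0
```

Run:
```python
from rel import *
rel((566.8,198.7,81)); im,d,W=centre("wrist",(567,199))
S=arm.snapshot("side")[0]
cv2.imwrite("pics/f.png",np.vstack([cv2.resize(im[150:350,150:550],(600,300)),cv2.resize(S[120:220,240:400],(600,300))]))
```

```text
t 6.9333 tcp [566.  198.4 221.5] move tool mm [  0.4   0.9 140.5] zdir [-0.001 -0.    -1.   ] q6 0.25 F [-0.2  0.8 -0.2] M [ 0.02 -0.07 -0.  ] grip 0.0 1.002
collar top 1184 [567.9 197.6] 22.1 [567.  205.3 114.2] [188. 325.]
plug 13253 [567.  199.1] 45.0 [569.4 207.5 269. ] [344. 335.]
```

View pics/f.png

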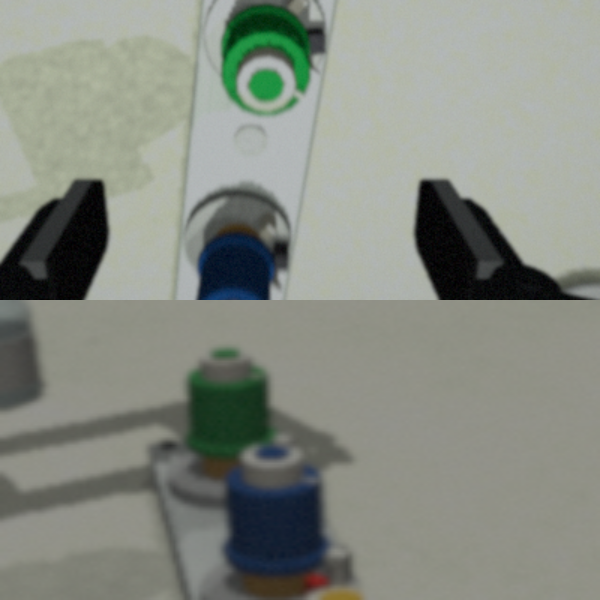

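The final picture shows the green collar fully down, with its top at z = 114.2 mm as at the start. Its index mark at (297,97) is on the red-post side, like the blue coupler's, and the gripper is clear.

```bash
python3 -c "
from plant import arm
print(arm.job_done())"
```

```text
the job is handed in; nothing more can be done
None
```

The green collar was lifted about 21.5 mm, turned 1.15 rad clockwise past the dark post and lowered fully home on the red-post side; I then let go and handed the job in at about 7 s, without touching the blue or yellow couplers.

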